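# Slide a power module along the guide rail into the test dock's nest

### The arm

A 7-joint arm with a two-finger parallel gripper is mounted at the origin on the work surface. World frame = base frame: x ahead of the robot, y to its left, z up, the work surface at z = 0. Lengths are in mm, angles in rad, forces in N, time in s.
With the tool pointing down it reaches from about 400 to 875 mm from the base axis. Payload 4.4 kg.
Tool frame: the origin (TCP) lies on the centre line of the jaws, within the pads' length; the fingertips stand manip.tips_ahead ahead of it and the grasp point (between the pads) lies 5 mm behind it (manip.tips_ahead is the distance from the TCP to the fingertips, in mm); z points along the fingers, y is the direction in which the jaws open and shut (so a half turn about z gives the same grasp; the last joint's range is limited). The gripper opens to 85 mm and grips with 20 to 120 N. Pads are 22 mm wide; open, the fingers measure 114 mm over their backs; the gripper's body (76 mm by 85 mm) begins 54 mm behind the grasp point. The pads swing forward as they close: fully open they stand 13 mm farther back than shut.
Start: joints at [1.269, 0.628, 0.038, 1.517, -0.027, 0.996, -0.02], TCP at [151.88, -632.021, 245.313] pointing down, gripper open.
Joint ranges: [-3.06, 3.06], [-0.37, 2.12], [-1.25, 1.32], [0.18, 2.47], [-1.1, 4.24], [0.23, 1.98], [-2.94, 2.94]. Speed limits (rad/s): [2.57, 2.57, 3.14, 3.14, 3.14, 3.14, 3.14].

### API

Orientations are given as a 3x3 rotation matrix whose columns are the frame's x, y, z axes.
In Python, from rig import manip gives the robot as it stands.
- The arm moves only by the shell command python3 -m pendant 'ROWS' [OPENING]. ROWS is JSON, a list that holds one entry, the list of rows, each a list of 6 numbers: the shift along the tool's x, y, z scaled (see below), then the turn, a rotation vector about the tool's x, y, z scaled (see below). In form: [[[tx, ty, tz, ax, ay, az], ...]]. A call has exactly 8 rows; each row shifts and turns the commanded pose from where the row before left it, along the tool's axes as they then stand; what a row does not reach is not made up. The controller multiplies each number of a shift by 0.25 m and each number of a turn by 0.12 rad. A row lasts 1/10 s, in which the tool goes at most 50 mm and 8.59 degrees, less where a joint would pass 70% of its speed; a pose out of reach is approached as far as the arm can. A call with a number of a shift or a turn outside -1 to 1 is refused whole. A call with a gripper value outside its range is refused whole. OPENING is the closure, from -1 (fully open) to 1 (shut), set as the call begins (- or left out, the last holds). The fingers move at their own pace and stop on an object; the grip force is fixed at half the most. Time passes only in rows, so rows that do not move let the fingers close, or fill a call up. It gives the time, the measured TCP pose, the force and the opening at its end, in the units of the state.
- manip.sense(): the state, without advancing time (a new reading comes with each control period).
- manip.capture(name): name is "scene" or "top"; returns the picture (400x640x3 uint8, blue, green, red); there is no depth.
- manip.get_calibration(name): a dict with "camera_matrix" (3x3 intrinsics, pixels), "distortion" ([k1, k2, p1, p2, k3] as OpenCV has them; the pictures are not rectified), "rvec" (rotation vector, rad) and "tvec" (3), from world to camera coordinates, as OpenCV has them. Camera axes: x right, y down, z forward; pixel columns grow to the right and rows downward; lengths in mm; the calibration is good to about 2 mm. A picture is of the moment at which its call begins. get_calibration takes no time and is no camera call.
- manip.hand_in(): hands the job in, once; it reports no verdict.
The state is a dict: "time": time; "joint_pos": joint angles; "qd": joint speeds; "joint_torque": joint torques, N m; "tcp_pos": TCP position; "tcp_rot": TCP orientation; "force": force on the tool from outside, world axes, zero at the start; "torque": the same for the moment, N m; "grip_width": finger opening in mm.
Only numpy, scipy, OpenCV 4.12 (cv2) and the standard library are available. Lean on these libraries where they do the work, as an engineer would, in place of code of your own. Each camera call takes 0.05 s, during which the arm holds its last target.

### The job

Load the black power module into the test dock: with a fingertip push it gently straight across the plate until it lies flat against the steel guide rail, then slide it along the rail, keeping it against the rail all the way, into the corner nest until its contact end is fully home against the blue contact block. Only push it: never pinch it, lift it or tip it up. Leave everything else on the bench where it is.

Things in the scene. Friction and masses are not known exactly. Their poses are not given: they have to be found in the camera images.
- dock: Test dock, fixed on the bench; place and heading vary. Aluminium plate 140 mm (x) by 330 mm (y), top face 12 mm above the bench. Origin: centre of the plate's underside. x axis: across the plate towards the guide rail; y axis: along the rail, away from the contact block; z up. The black heat sink stands on the plate near x = -48, y = -45 mm.
- rail_face (a point): Guide rail: dark steel bar along the plate's whole far side, 16 mm wide, 12 mm high above the plate. This point is on the face the module slides along (x = +48 mm in the dock's frame), at plate height, half-way along. Axes parallel to the dock's.
- block_face (a point): Blue contact block with brass spring pins at the rail's -y end: 22 mm high above the plate (fittings on it to 34 mm), x from -15 to +64 mm of the dock. This point is on the face the module comes home against (y = -120 mm of the dock), at plate height, in line with the nest's middle.
- keeper (a point): Blue keeper strip parallel to the rail, 12 mm high; with rail and block it forms the corner nest, 47 mm wide, open towards +y. This point is on its inner face (x = +1 mm of the dock), at plate height, where the straight part ends (y = -93 mm). From there a flared lead-in goes out to x = -18 mm, y = -75 mm at most.
- nest (a point): Point on the plate's top face where the centre of the module's underside lies when it is home: at x = +26 mm, y = -89 mm of the dock (12 mm above the bench). Axes parallel to the dock's.
- module: Black power module, steel top plate, yellow label, loose on the dock's plate: 44 mm (x) by 62 mm (y), 14 mm high, 75 to 155 g. Origin: centre of its underside, z up. Brass contacts on its -y end, which goes first; home, its axes are parallel to the dock's. Starts on the +y half of the plate, centre 41 to 61 mm short of its place at the rail, turned up to 0.35 rad. Not to be pushed with over 35 N.
- heatsink: Small black finned heat sink, 30 x 30 x 20 mm, standing on the dock's plate outside the nest; not to be moved. Origin: centre of its underside.
- spare: White power module of the same size (44 x 62 x 14 mm), orange label, lying on the bench in front of the dock (robot side); not to be moved. Origin: centre of its underside.
- tin: Round blue tin, 71 mm across, 30 mm high, on the bench; not to be moved. Origin: centre of its underside.
- reel: Small red reel, 60 mm across, 30 mm high, on the bench; not to be moved. Origin: centre of its underside.
- cleaner: White bottle with blue label and red cap, 52 mm across, 110 mm high, on the bench; not to be moved. Origin: centre of its underside.
- driver: Screwdriver with orange handle, 170 mm long, lying on the bench to the right, near the robot; not to be moved.
- fan: Square black cooling fan, 92 x 92 x 25 mm, standing on edge on the bench beyond the dock; not to be moved. Origin: centre of its underside.
- meter: Yellow hand-held meter, 150 x 78 mm, 40 mm high over its dial, lying to the left of the dock; not to be moved. Origin: centre of its underside.
Not all that is in view belongs to the job. Leave any purple or turquoise look-alike of the module alone.

How it is judged (in metres and radians):
On the way, in this order (a step that is already met when the one before it is completed fails the run):
1. the module lies flat against the guide rail, still well short of the nest (x of module in the frame of dock above 0.0225 m and angle between the y axis of module and the y axis of dock, either way round below 0.07 rad and y of module in the frame of dock above 0.025 m), for 0.2 s.
2. the module has been slid along the rail to the mouth of the nest (x of module in the frame of dock above 0.02 m and y of module in the frame of dock below -0.05 m).
At the end, for the whole second after the job is handed in: The module lies flat in the corner nest, at rest: its contact end within 2.5 mm of the contact block, its side within 3 mm of the guide rail, square to the rail within 0.05 rad (y of module in the frame of nest below 0.0025 m and x of module in the frame of nest above -0.003 m and z of module in the frame of nest below 0.002 m and angle between the y axis of module and the y axis of dock, either way round below 0.05 rad and angle between module's own z axis and vertical below 0.05 rad and linear speed of module below 0.01 m/s); the robot touches nothing.
It fails at once if the module is lifted or tipped up (z of module in the frame of dock above 0.018 m or angle between module's own z axis and vertical above 0.2 rad).
It fails at once if the module is pinched or shoved hard (over 35 N from the fingers) (contact force between the fingers and module above 35 N).
It fails at once if the module is pushed off the plate (height (world z) of module below 0.006 m).
It fails at once if on its way along to the nest the module is more than 6 mm off the rail (y of module in the frame of dock below 0.015 m and x of module in the frame of dock below 0.02 m).
It fails at once if a bystander is moved more than 15 mm (distance of any of heatsink, spare, tin, reel, cleaner, driver, fan, meter from where it was at the start of the episode above 0.015 m).
It also fails if it takes over 48 s, if anything falls off the work surface, if the arm or the gripper's body presses on something with over 40 N, if the wrist force passes 120 N, or if a joint passes its speed limit or range.

## Working session

There is one attempt and no reset: what is moved stays moved. The work goes in short steps, Python scripts to look and compute and a shell command to move; the robot and the scene stay as the last step left them, time stands still between calls to the robot, and variables do not carry over. Pictures are saved under pics/ and viewed, and the job is handed in when it is done.

```bash
ls; mkdir -p pics; python3 - <<'E'
from rig import manip
import cv2
s=manip.sense()
print(s, manip.tips_ahead)
for n in("scene","top"):
    cv2.imwrite(f"pics/{n}0.png",manip.capture(n)); c=manip.get_calibration(n); print(n,c)
E
```

```text
pics
{'time': 0.0, 'joint_pos': array([ 1.26920632,  0.62935439,  0.03843374,  1.51835484, -0.02702515,
        0.99628775, -0.01998214]), 'qd': array([ 0.00087343,  0.00017587,  0.00013024,  0.00018211,  0.00122866,
       -0.00052525,  0.00095479]), 'joint_torque': array([-6.24213317e-04, -5.63413668e+01,  1.22594129e+00, -1.93447137e+01,
        1.09931873e-02,  1.04144230e-02,  2.13262751e-06]), 'tcp_pos': array([ 151.75000128, -631.43211047,  244.38775063]), 'tcp_rot': array([[ 9.72327494e-01,  2.33621599e-01, -4.39926979e-04],
       [ 2.33622013e-01, -9.72325762e-01,  1.83489501e-03],
       [ 9.18770451e-07, -1.88689549e-03, -9.99998220e-01]]), 'force': array([-0.2575887 , -0.85847748,  0.00793873]), 'torque': array([-0.03528537,  0.00095895,  0.00309105]), 'grip_width': 85.7355968443321} 14.0
scene {'camera_matrix': array([[457.62748964,   0.        , 314.55248831],
       [  0.        , 457.62748964, 206.54313725],
       [  0.        ,   0.        ,   1.        ]]), 'distortion': array([-0.01901049,  0.        ,  0.        ,  0.        ,  0.        ]), 'rvec': array([ 0.6522183 ,  2.76033494, -0.95118412]), 'tvec': array([ 451.79640926, -159.25192918, 1330.91715931])}
top {'camera_matrix': array([[364.45361368,   0.        , 319.05992886],
       [  0.        , 364.45361368, 208.41854603],
       [  0.        ,   0.        ,   1.        ]]), 'distortion': array([-0.03629012,  0.        ,  0.        ,  0.        ,  0.        ]), 'rvec': array([ 2.18712988, -2.20248905,  0.12471856]), 'tvec': array([  9.84853817, 515.31582955, 992.00602995])}
```

View pics/scene0.png

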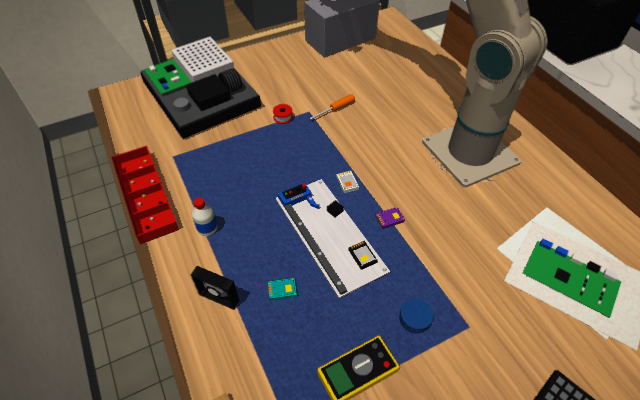

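View pics/top0.png

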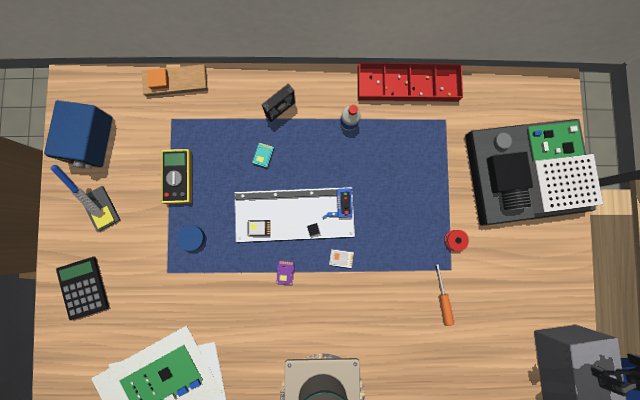

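The top view shows the dock at about (235–355, 188–242). The rail is along its upper edge, the module at (259, 228), the blue block at (345, 203) and the heat sink at (313, 230). I'll zoom in next.

```bash
python3 - <<'E'
import cv2
t=cv2.imread('pics/top0.png')[180:250,225:365]; cv2.imwrite('pics/topz.png',cv2.resize(t,None,fx=5.6,fy=5.6,interpolation=cv2.INTER_CUBIC))
t=cv2.imread('pics/scene0.png')[170:300,265:405]; cv2.imwrite('pics/scz.png',cv2.resize(t,None,fx=4.5,fy=4.5,interpolation=cv2.INTER_CUBIC))
E
```

```text
(no output)
```

View pics/topz.png

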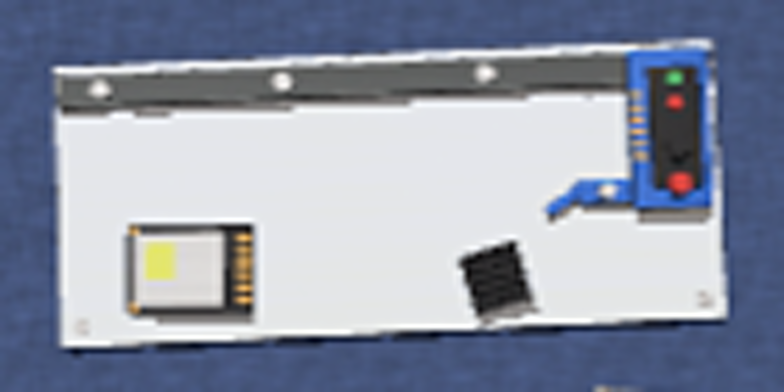

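View pics/scz.png

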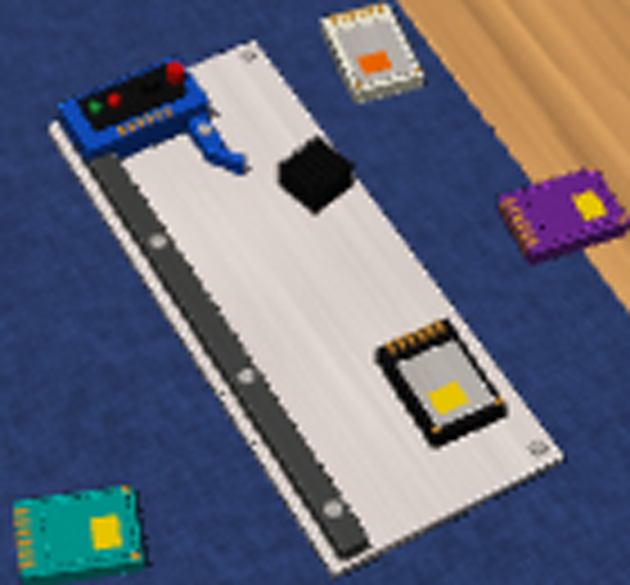

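```bash
cat > h.py <<'E'
import numpy as np,cv2
from rig import manip
def ray(name,uv):
    c=manip.get_calibration(name)
    p=cv2.undistortPoints(np.float64(uv).reshape(-1,1,2),c['camera_matrix'],c['distortion']).reshape(-1,2)
    R=cv2.Rodrigues(c['rvec'])[0]; C=-R.T@c['tvec'].ravel()
    d=np.c_[p,np.ones(len(p))]@R
    return C,d
def plane(name,uv,z):
    C,d=ray(name,uv); return C+d*((z-C[2])/d[:,2])[:,None]
def proj(name,P):
    c=manip.get_calibration(name)
    return cv2.projectPoints(np.float64(P).reshape(-1,1,3),c['rvec'],c['tvec'],c['camera_matrix'],c['distortion'])[0].reshape(-1,2)
E
python3 - <<'E'
from h import *
k=5.6
top=[(62,347),(726,316),(711,40),(52,68)]
P=plane('top',[(x/k+225-.41,y/k+180-.41) for x,y in top],12); print(P.round(1))
k=4.5
sc=[(563,457),(256,40),(50,123),(333,572)]  # near+y, near -y, far -y, far +y
Q=plane('scene',[(x/k+265-.39,y/k+170-.39) for x,y in sc],12); print(Q.round(1))
for A in(P,Q): print(np.linalg.norm(A-np.roll(A,-1,0),axis=1).round(1), A.mean(0).round(1))
print('angles')
for A in(P,Q):
    v=A[0]-A[1]; print(np.arctan2(-v[0],v[1]), end=' '); v=A[3]-A[2]; print(np.arctan2(-v[0],v[1]))
for n,(x0,y0,x1,y1) in dict(top=(225,180,365,250),scene=(265,170,405,300)).items():
    im=cv2.imread(f'pics/{n}0.png')
    hsv=cv2.cvtColor(im,cv2.COLOR_BGR2HSV); m=((hsv[...,1]<70)&(hsv[...,2]>150)).astype(np.uint8)
    z=np.zeros_like(m); z[y0:y1,x0:x1]=m[y0:y1,x0:x1]
    nl,l,st,_=cv2.connectedComponentsWithStats(z); i=1+np.argmax(st[1:,4])
    c=max(cv2.findContours((l==i).astype(np.uint8),cv2.RETR_EXTERNAL,cv2.CHAIN_APPROX_NONE)[0],key=len)
    W=plane(n,c.reshape(-1,2),12)[:,:2].astype(np.float32); print(n,cv2.minAreaRect(W))
    # label, yellow
    y=((hsv[...,0]>22)&(hsv[...,0]<35)&(hsv[...,1]>110)).astype(np.uint8); z[:]=0; z[y0:y1,x0:x1]=y[y0:y1,x0:x1]
    nl,l,st,ce=cv2.connectedComponentsWithStats(z); i=np.argsort(-st[1:,4])[:3]+1; print([(st[j],ce[j].round(1)) for j in i])
E
```

```text
[[425.4 237.8  12. ]
 [438.1 -91.8  12. ]
 [577.1 -86.5  12. ]
 [564.3 244.1  12. ]]
[[427.2 238.   12. ]
 [438.2 -91.6  12. ]
 [576.2 -87.9  12. ]
 [565.8 242.3  12. ]]
[329.8 139.1 330.9 139.1] [501.2  75.9  12. ]
[329.7 138.1 330.3 138.7] [501.8  75.2  12. ]
angles
0.038648534430770196 0.038565759739771735
0.03336547437200349 0.03142875539931454
top ((488.9028625488281, 75.81189727783203), (118.2021255493164, 333.111083984375), 1.4482386112213135)
[(array([251, 224,   5,   6,  27], dtype=int32), array([253.1, 226.4]))]
scene ((502.7117919921875, 74.93668365478516), (140.2294921875, 330.5635070800781), 2.190775156021118)
[(array([360, 255,   9,   7,  43], dtype=int32), array([364., 258.])), (array([285, 285,   7,   7,  39], dtype=int32), array([287.9, 287.8])), (array([393, 213,   6,   6,  24], dtype=int32), array([395.6, 215.2]))]
```

```bash
cat >> h.py <<'E'
TH=0.0355; O=np.array([501.5,75.5]); X=np.array([np.cos(TH),np.sin(TH)]); Y=np.array([-np.sin(TH),np.cos(TH)])
def dock(p): q=np.atleast_2d(p)[:,:2]-O; return np.c_[q@X,q@Y]
def world(d): d=np.atleast_2d(d); return O+d[:,:1]*X+d[:,1:2]*Y
def tcp_dock():
    s=manip.sense(); return s
E
python3 - <<'E'
from h import *
k=5.6
top=[(128,228),(252,227),(253,313),(129,313)]
P=plane('top',[(x/k+225-.41,y/k+180-.41) for x,y in top],26)
d=dock(P); print(d.round(1),d.mean(0), np.linalg.norm(d-np.roll(d,-1,0),axis=1))
for e in (d[0]-d[1],d[3]-d[2]): print(np.arctan2(-e[0],e[1]))
k=4.5
sc=[(378,352),(447,320),(507,402),(437,436)]
P=plane('scene',[(x/k+265-.39,y/k+170-.39) for x,y in sc],26)
d=dock(P); print(d.round(1),d.mean(0), np.linalg.norm(d-np.roll(d,-1,0),axis=1))
for e in (d[3]-d[0],d[2]-d[1]): print(np.arctan2(-e[0],e[1]))
# heat sink, label etc check; predicted nest & module in top
for a in [(48,0),(1,-93),(26,-89),(-48,-45)]:
    print(a,[proj(n,np.r_[world(a)[0],12]).round(1).tolist() for n in('top','scene')])
E
```

```text
[[-13.6 128.4]
 [-15.7  67.8]
 [-57.8  68.7]
 [-55.2 129.1]] [-35.54638129  98.4999735 ] [60.64565493 42.11130051 60.45419914 41.57539153]
-0.033741892403306106
-0.04265405149279229
[[-12.2  70.5]
 [-55.4  70.9]
 [-55.3 129.5]
 [-12.2 129.3]] [-33.75396745 100.03591105] [43.22920576 58.61012652 43.10768037 58.72838713]
0.0006163227163911604
-0.00144369119828537
(48, 0) [[[293.6, 196.7]], [[312.5, 239.6]]]
(1, -93) [[[327.4, 212.0]], [[311.4, 206.3]]]
(26, -89) [[[325.6, 203.2]], [[303.6, 211.0]]]
(-48, -45) [[[311.0, 230.3]], [[336.9, 212.0]]]
```

Dock and module measured (dock frame, mm):

| Item | Estimate | Check |
|---|---|---|
| Dock centre | (501.5, 75.5), heading 0.0355 rad | Both views agree within 2 mm; size 139×330 matches |
| Module centre | (-35, 99), turned about -0.02 rad | 61×42 matches |

Next I'll shut the gripper, align the tool and travel.

```bash
python3 -m pendant '[[[0,0,0,0,0,0.83],[0,0,0,0,0,0.83],[0.1,-0.08,0,0,0,0],[0.16,-0.12,0,0,0,0],[0.16,-0.12,0,0,0,0],[0.16,-0.12,0,0,0,0],[0.16,-0.12,0,0,0,0],[0.1,-0.08,0,0,0,0]]]' 1
cat >> h.py <<'E'
def st():
    s=manip.sense(); R=s['tcp_rot']
    print('t',round(s['time'],2),'dock',dock(s['tcp_pos']).round(1),'tipz',round(s['tcp_pos'][2]-14,1),'yaw-dock',round(np.arctan2(R[1,0],R[0,0])-TH,4),'zaxis',R[:,2].round(4),'F',s['force'].round(1),'w',round(s['grip_width'],1),'q',s['joint_pos'].round(2))
E
python3 -c "from h import *;st()"
```

```text
time: 0.9
tcp_pos: [359.5, -460.8, 244.9]
tcp_rot: [[0.999, 0.041, 0.001], [0.041, -0.999, 0.002], [0.001, -0.002, -1.0]]
force: [0.2, 0.9, -0.7]
grip_width: -0.1
t 0.9 dock [[-160.9 -531. ]] tipz 230.9 yaw-dock 0.0055 zaxis [ 0.0013  0.0022 -1.    ] F [ 0.2  0.9 -0.7] w -0.1 q [ 0.8   0.53  0.09  1.71 -0.06  0.9  -0.61]
```

```bash
python3 -m pendant '[[[0.04,-0.1,0,0,0,0],[0.06,-0.18,0,0,0,0],[0.06,-0.18,0,0,0,0],[0.06,-0.18,0,0,0,0],[0.06,-0.18,0,0,0,0],[0.04,-0.18,0,0,0,0],[0,-0.18,0,0,0,0],[0,-0.18,0,0,0,0]]]'
python3 -m pendant '[[[0,-0.18,0,0,0,0],[0,-0.18,0,0,0,0],[0,-0.18,0.04,0,0,0],[0,-0.18,0.1,0,0,0],[0,-0.18,0.12,0,0,0],[0,-0.12,0.12,0,0,0],[0,-0.08,0.1,0,0,0],[0,0,0,0,0,0]]]'
python3 -c "from h import *;st()"
```

```text
time: 1.7
tcp_pos: [423.2, -119.8, 245.1]
tcp_rot: [[0.999, 0.037, -0.0], [0.037, -0.999, 0.0], [-0.0, -0.0, -1.0]]
force: [0.8, 0.2, -0.2]
grip_width: -0.0
time: 2.5
tcp_pos: [411.4, 150.9, 125.7]
tcp_rot: [[0.999, 0.042, -0.005], [0.042, -0.999, -0.001], [-0.005, 0.001, -1.0]]
force: [-0.6, 0.0, -0.1]
grip_width: -0.1
t 2.5 dock [[-87.4  78.6]] tipz 111.7 yaw-dock 0.0068 zaxis [-5.2e-03 -8.0e-04 -1.0e+00] F [-0.6  0.  -0.1] w -0.1 q [-0.42  0.55  0.01  2.2  -0.01  0.4  -1.93]
```

```bash
python3 -m pendant '[[[0.036,-0.04,0,0,0,0.05],[0,-0.04,0.06,0,0,0],[0,0,0.08,0,0,0],[0,0,0.06,0,0,0],[0,0,0.04,0,0,0],[0,0,0,0,0,0],[0,0,0,0,0,0],[0,0,0,0,0,0]]]'
python3 - <<'E'
from h import *
st()
for n,(x0,y0,x1,y1) in dict(top=(225,180,365,250),scene=(305,190,425,290)).items():
    im=manip.capture(n)[y0:y1,x0:x1]; cv2.imwrite(f'pics/{n}1.png',cv2.resize(im,None,fx=5.6,fy=5.6,interpolation=cv2.INTER_CUBIC))
E
```

```text
time: 3.3
tcp_pos: [422.6, 168.7, 69.2]
tcp_rot: [[1.0, 0.03, 0.002], [0.03, -1.0, 0.001], [0.002, -0.001, -1.0]]
force: [0.5, -0.1, -0.1]
grip_width: -0.2
t 3.3 dock [[-75.5  96. ]] tipz 55.2 yaw-dock -0.0056 zaxis [ 1.7e-03  6.0e-04 -1.0e+00] F [ 0.5 -0.1 -0.1] w -0.2 q [-0.45  0.68  0.01  2.19 -0.02  0.27 -1.96]
```

View pics/scene1.png

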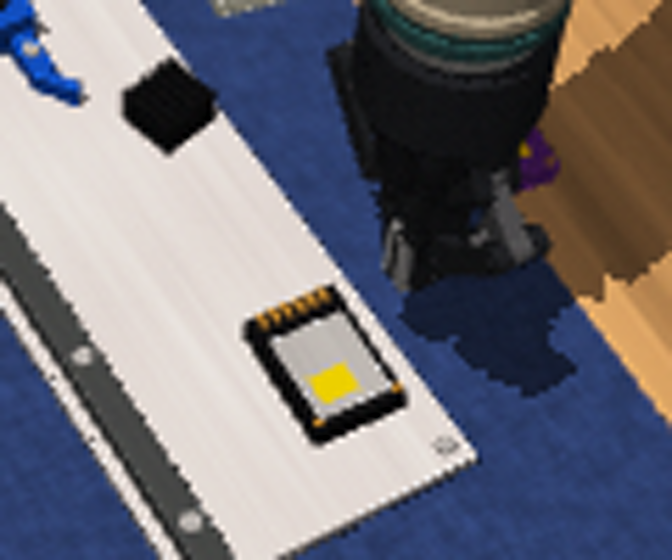

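```bash
python3 - <<'E'
from h import *
st()
P=manip.sense()['tcp_pos']; 
for dz in(14,0,-14): print(((proj('scene',P-[0,0,dz])-[305,190])*5.6).round(0))
D=[(.6294,1.5184,649.4,244.4),(.53,1.71,584.4,244.9),(.55,2.2,438.2,125.7),(.68,2.19,455.0,69.2)]
A=[];b=[]
for q2,q4,r,z in D:
    A+=[[np.sin(q2),np.sin(q2+q4),1,0],[np.cos(q2),np.cos(q2+q4),0,1]]; b+=[r,z]
s,res,_,_=np.linalg.lstsq(np.array(A),np.array(b),rcond=None); print(s,res)
from scipy.optimize import fsolve
for r,z in [(455,32),(465,32),(455,45),(480,32),(440,32)]:
    q=fsolve(lambda q:[s[0]*np.sin(q[0])+s[1]*np.sin(q.sum())+s[2]-r,s[0]*np.cos(q[0])+s[1]*np.cos(q.sum())+s[3]-z],[.7,2.15]); print(r,z,q,np.pi-q.sum())
E
```

```text
t 3.4 dock [[-75.8  96. ]] tipz 55.0 yaw-dock -0.0052 zaxis [ 1.4e-03  6.0e-04 -1.0e+00] F [ 0.3  0.2 -0.6] w 0.1 q [-0.45  0.68  0.01  2.19 -0.02  0.27 -1.96]
[[409. 270.]]
[[413. 251.]]
[[416. 232.]]
[547.45139798 380.20287331   8.41281356   9.46635732] [5.48085315]
455 32 [0.76104321 2.19799614] 0.18255330751494014
465 32 [0.7653443  2.17145233] 0.20479602317244883
455 45 [0.7323104  2.19575834] 0.21352391947237948
480 32 [0.77253431 2.13144878] 0.23760956651994602
440 32 [0.75538396 2.23765803] 0.14855066420438856
```

View pics/top1.png

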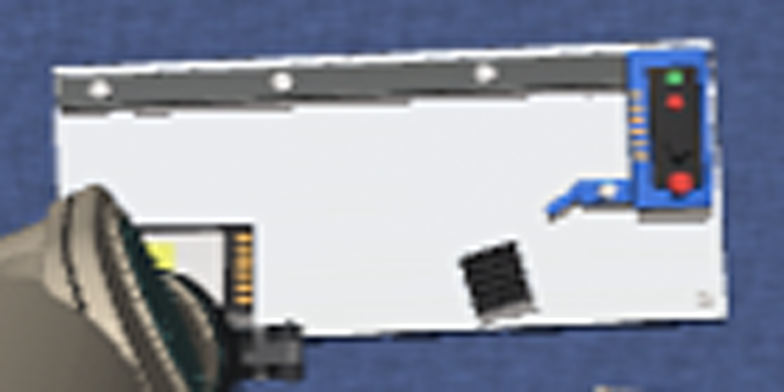

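```bash
python3 -m pendant '[[[0,-0.012,0,0,-0.42,-0.04],[0,0,0,0,-0.42,0],[0,0,0,0,0,0],[0.004,0,0.04,0,0,0],[0.004,0,0.04,0,0,0],[0.004,0,0.04,0,0,0],[0,0,0.015,0,0,0],[0,0,0,0,0,0]]]'
python3 -c "from h import *;st()"
```

```text
time: 4.2
tcp_pos: [420.4, 171.5, 33.5]
tcp_rot: [[0.994, 0.036, -0.102], [0.035, -0.999, -0.004], [-0.103, 0.001, -0.995]]
force: [0.4, -0.7, -0.0]
grip_width: -0.2
t 4.2 dock [[-77.6  98.8]] tipz 19.5 yaw-dock 0.0002 zaxis [-0.1024 -0.0044 -0.9947] F [ 0.4 -0.7 -0. ] w -0.2 q [-0.4   0.77 -0.04  2.12 -0.03  0.35 -1.93]
```

```bash
python3 -m pendant '[[[0.02,0,-0.002,0,0,0],[0.02,0,-0.002,0,0,0],[0.02,0,-0.002,0,0,0],[0.02,0,-0.002,0,0,0],[0.02,0,-0.002,0,0,0],[0.02,0,-0.002,0,0,0],[0.02,0,-0.002,0,0,0],[0.01,0,-0.001,0,0,0]]]'
python3 - <<'E'
from h import *
st()
for n,(x0,y0,x1,y1) in dict(scene=(275,190,405,290)).items():
    im=manip.capture(n)[y0:y1,x0:x1]; cv2.imwrite(f'pics/{n}2.png',cv2.resize(im,None,fx=5.6,fy=5.6,interpolation=cv2.INTER_CUBIC))
E
```

```text
time: 5.0
tcp_pos: [459.5, 173.0, 34.5]
tcp_rot: [[0.994, 0.035, -0.1], [0.035, -0.999, -0.003], [-0.1, -0.0, -0.995]]
force: [-2.0, -0.2, 3.5]
grip_width: 0.3
t 5.0 dock [[-38.6  99. ]] tipz 20.5 yaw-dock -0.0002 zaxis [-0.1004 -0.0033 -0.9949] F [-2.  -0.2  3.5] w 0.3 q [-0.37  0.79 -0.04  2.02 -0.02  0.43 -1.91]
```

View pics/scene2.png

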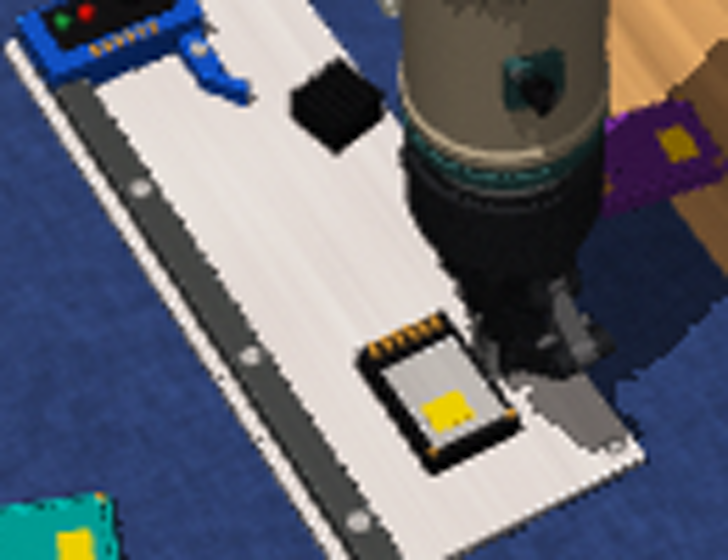

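```bash
python3 - <<'E'
from h import *
k=5.6
sc=[(360,358),(443,318),(519,414),(434,459)]
P=plane('scene',[(x/k+275-.41,y/k+190-.41) for x,y in sc],26)
d=dock(P); print(d.round(1),d.mean(0), np.linalg.norm(d-np.roll(d,-1,0),axis=1))
for e in (d[3]-d[0],d[2]-d[1]): print(np.arctan2(-e[0],e[1]))
E
```

```text
[[ 16.4  73.2]
 [-25.   72.8]
 [-27.9 128.7]
 [ 14.5 130. ]] [ -5.48184837 101.17645005] [41.47602728 55.91281197 42.39986605 56.86535689]
0.03392683787249586
0.05070044715013773
```

```bash
python3 -m pendant '[[[0.016,0,-0.0014,0,0,0],[0.016,0,-0.0014,0,0,0],[0.016,0,-0.0014,0,0,0],[0.016,0,-0.0014,0,0,0],[0.016,0,-0.0014,0,0,0],[0.016,0,-0.0014,0,0,0],[0.012,0,-0.001,0,0,0],[0,0,0,0,0,0]]]'
python3 -c "from h import *;st()"
```

```text
time: 5.85
tcp_pos: [487.2, 174.0, 34.0]
tcp_rot: [[0.994, 0.035, -0.099], [0.035, -0.999, -0.003], [-0.099, -0.0, -0.995]]
force: [-0.5, -0.2, 1.4]
grip_width: -0.3
t 5.85 dock [[-10.8  99. ]] tipz 20.0 yaw-dock -0.0004 zaxis [-0.0988 -0.0031 -0.9951] F [-0.5 -0.2  1.4] w -0.3 q [-0.35  0.81 -0.03  1.95 -0.02  0.48 -1.9 ]
```

Now creep to contact in small steps, watching the force.

```bash
python3 -m pendant '[[[0.004,0,-0.0004,0,0,0],[0.004,0,-0.0004,0,0,0],[0.004,0,-0.0004,0,0,0],[0.002,0,-0.0002,0,0,0],[0,0,0,0,0,0],[0,0,0,0,0,0],[0,0,0,0,0,0],[0,0,0,0,0,0]]]'
python3 - <<'E'
from h import *
st()
for n,(x0,y0,x1,y1) in dict(scene=(275,190,405,290)).items():
    im=manip.capture(n)[y0:y1,x0:x1]; cv2.imwrite(f'pics/{n}3.png',cv2.resize(im,None,fx=5.6,fy=5.6,interpolation=cv2.INTER_CUBIC))
E
```

```text
time: 6.65
tcp_pos: [489.9, 174.1, 34.0]
tcp_rot: [[0.994, 0.035, -0.1], [0.035, -0.999, -0.003], [-0.1, -0.0, -0.995]]
force: [-1.6, -0.0, -0.2]
grip_width: -0.1
t 6.65 dock [[-8.1 99. ]] tipz 20.0 yaw-dock -0.0002 zaxis [-0.0999 -0.0033 -0.995 ] F [-1.6 -0.  -0.2] w -0.1 q [-0.35  0.81 -0.03  1.94 -0.02  0.49 -1.89]
```

View pics/scene3.png

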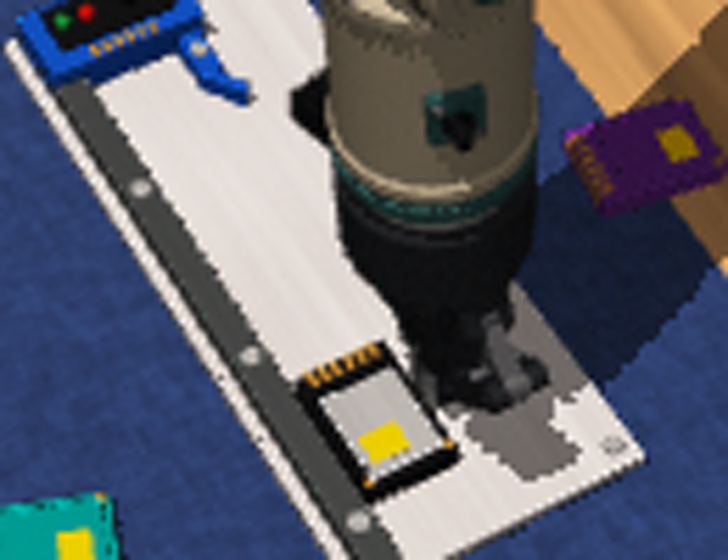

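The module is at or very close to the rail, but the force is only 1.6 N. I'll creep a little more.

```bash
python3 -m pendant '[[[0.004,0,-0.0004,0,0,0],[0.004,0,-0.0004,0,0,0],[0,0,0,0,0,0],[0,0,0,0,0,0],[0,0,0,0,0,0],[0,0,0,0,0,0],[0,0,0,0,0,0],[0,0,0,0,0,0]]]'
python3 -c "from h import *;st()"
```

```text
time: 7.5
tcp_pos: [491.7, 174.2, 34.0]
tcp_rot: [[0.994, 0.035, -0.1], [0.035, -0.999, -0.003], [-0.101, -0.0, -0.995]]
force: [-1.0, 0.8, -0.3]
grip_width: 0.2
t 7.5 dock [[-6.3 99. ]] tipz 20.0 yaw-dock -0.0002 zaxis [-0.1005 -0.0034 -0.9949] F [-1.   0.8 -0.3] w 0.2 q [-0.35  0.81 -0.03  1.93 -0.02  0.49 -1.89]
```

```bash
for i in 1; do python3 -m pendant '[[[0.003,0,-0.0003,0,0,0],[0.003,0,-0.0003,0,0,0],[0,0,0,0,0,0],[0,0,0,0,0,0],[0,0,0,0,0,0],[0,0,0,0,0,0],[0,0,0,0,0,0],[0,0,0,0,0,0]]]'; done
python3 -c "from h import *;st()"
```

```text
time: 8.3
tcp_pos: [492.1, 174.1, 33.9]
tcp_rot: [[0.994, 0.036, -0.102], [0.035, -0.999, -0.004], [-0.102, 0.0, -0.995]]
force: [-5.5, -0.4, 2.8]
grip_width: -0.1
t 8.3 dock [[-5.8 98.9]] tipz 19.9 yaw-dock 0.0001 zaxis [-0.1024 -0.0039 -0.9947] F [-5.5 -0.4  2.8] w -0.1 q [-0.35  0.81 -0.03  1.93 -0.02  0.5  -1.89]
```

Rail contact: the finger stopped and the force rose to 5.5 N. One more firm press to square it, then a picture.

```bash
python3 -m pendant '[[[0.003,0,-0.0003,0,0,0],[0.003,0,-0.0003,0,0,0],[0,0,0,0,0,0],[0,0,0,0,0,0],[0,0,0,0,0,0],[0,0,0,0,0,0],[0,0,0,0,0,0],[0,0,0,0,0,0]]]'
python3 - <<'E'
from h import *
st()
for n,(x0,y0,x1,y1) in dict(scene=(275,190,405,290)).items():
    im=manip.capture(n)[y0:y1,x0:x1]; cv2.imwrite(f'pics/{n}4.png',cv2.resize(im,None,fx=5.6,fy=5.6,interpolation=cv2.INTER_CUBIC))
E
```

```text
time: 9.1
tcp_pos: [492.3, 174.1, 33.9]
tcp_rot: [[0.994, 0.036, -0.105], [0.036, -0.999, -0.004], [-0.105, 0.001, -0.994]]
force: [-7.7, 0.1, 5.8]
grip_width: -0.0
t 9.1 dock [[-5.7 98.9]] tipz 19.9 yaw-dock 0.0003 zaxis [-0.1051 -0.0044 -0.9945] F [-7.7  0.1  5.8] w -0.0 q [-0.35  0.81 -0.03  1.93 -0.02  0.5  -1.89]
```

View pics/scene4.png

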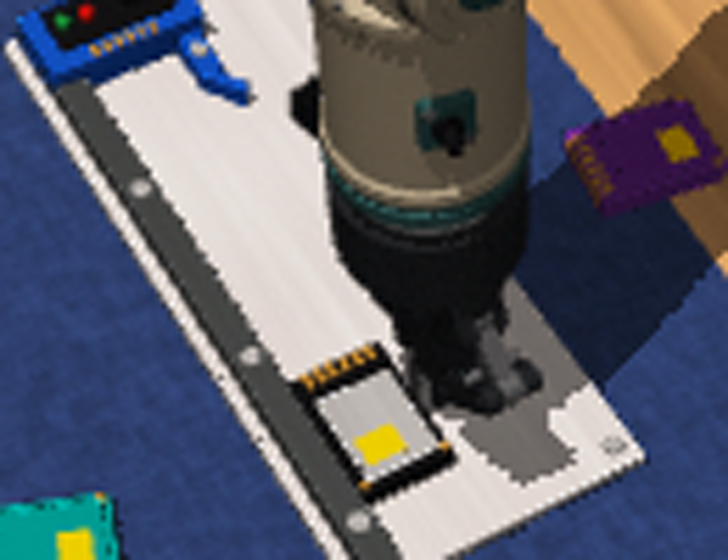

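Flush now: in the zoomed view the module's edge runs parallel along the rail from (295,380) to (365,495). Next I back off, rise, untilt, and turn the tool 90° so it can push from the module's +y end.

```bash
python3 -m pendant '[[[-0.03,0,0,0,0,0],[-0.03,0,0,0,0,0],[0,0,-0.06,0,0.44,0],[0,0,-0.1,0,0.44,0],[0.04,-0.054,-0.04,0,0,0],[0.045,-0.054,0,0,0,0],[0.045,-0.054,0,0,0,0],[0.045,-0.054,0,0,0,0]]]'
python3 -m pendant '[[[0,0,0,0,0,-1],[0,0,0,0,0,-1],[0,0,0,0,0,-1],[0,0,0,0,0,-1],[0,0,0,0,0,-1],[0,0,0,0,0,-1],[0,0,0,0,0,-1],[0,0,0,0,0,-1]]]'
python3 -m pendant '[[[0,0,0,0,0,-1],[0,0,0,0,0,-1],[0,0,0,0,0,-1],[0,0,0,0,0,-1],[0,0,0,0,0,-1],[0,0,0,0,0,0],[0,0,0,0,0,0],[0,0,0,0,0,0]]]'
python3 - <<'E'
from h import *
st()
for n,(x0,y0,x1,y1) in dict(top=(225,180,365,250),scene=(275,190,405,290)).items():
    im=manip.capture(n)[y0:y1,x0:x1]; cv2.imwrite(f'pics/{n}5.png',cv2.resize(im,None,fx=5.6,fy=5.6,interpolation=cv2.INTER_CUBIC))
E
```

```text
time: 9.95
tcp_pos: [525.7, 230.2, 86.2]
tcp_rot: [[0.999, 0.035, 0.008], [0.035, -0.999, 0.001], [0.008, -0.001, -1.0]]
force: [0.4, -0.5, -0.6]
grip_width: -0.0
time: 10.75
tcp_pos: [525.1, 229.6, 85.9]
tcp_rot: [[0.54, 0.841, 0.007], [0.841, -0.54, 0.002], [0.005, 0.005, -1.0]]
force: [-0.0, -0.7, -0.7]
grip_width: 0.1
time: 11.55
tcp_pos: [524.5, 229.4, 85.7]
tcp_rot: [[-0.022, 1.0, 0.006], [1.0, 0.022, 0.001], [0.0, 0.006, -1.0]]
force: [-0.3, 0.2, -0.4]
grip_width: -0.1
t 11.55 dock [[ 28.4 153. ]] tipz 71.7 yaw-dock 1.5577 zaxis [ 5.6e-03  6.0e-04 -1.0e+00] F [-0.3  0.2 -0.4] w -0.1 q [-0.21  0.77 -0.4   1.86  0.5   0.61 -0.9 ]
```

View pics/scene5.png

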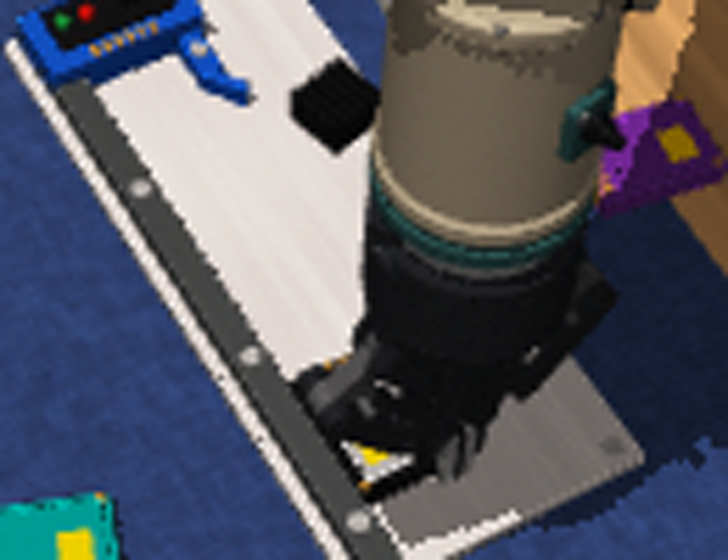

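View pics/top5.png

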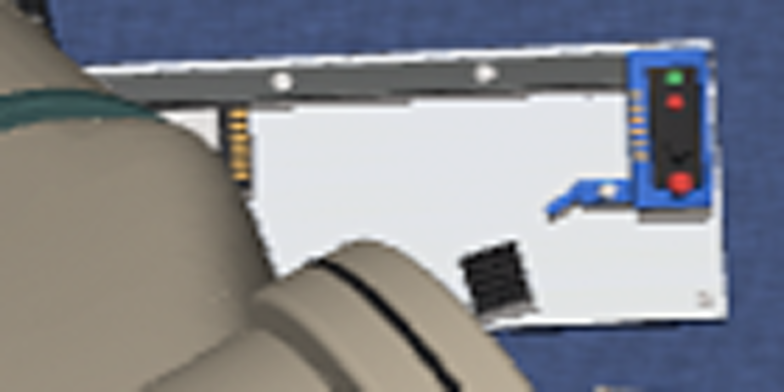

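```bash
python3 -m pendant '[[[0,-0.012,0.02,0,0,-0.1],[0,0,0.04,0,0,0],[0,0,0.04,0,0,0],[0,0,0.04,0,0,0],[0,0,0.04,0,0,0],[0,0,0.024,0,0,0],[0,0,0,0,0,0],[0,0,0,0,0,0]]]'
python3 - <<'E'
from h import *
st()
for n,(x0,y0,x1,y1) in dict(top=(225,180,365,250),scene=(275,190,405,290)).items():
    im=manip.capture(n)[y0:y1,x0:x1]; cv2.imwrite(f'pics/{n}6.png',cv2.resize(im,None,fx=5.6,fy=5.6,interpolation=cv2.INTER_CUBIC))
E
```

```text
time: 12.45
tcp_pos: [521.4, 229.4, 34.5]
tcp_rot: [[-0.037, 0.999, 0.005], [0.999, 0.037, 0.0], [0.0, 0.005, -1.0]]
force: [0.4, -1.0, 0.4]
grip_width: 0.0
t 12.45 dock [[ 25.4 153.1]] tipz 20.5 yaw-dock 1.5719 zaxis [ 4.7e-03  4.0e-04 -1.0e+00] F [ 0.4 -1.   0.4] w 0.0 q [-0.25  0.84 -0.34  1.89  0.55  0.5  -0.94]
```

View pics/scene6.png

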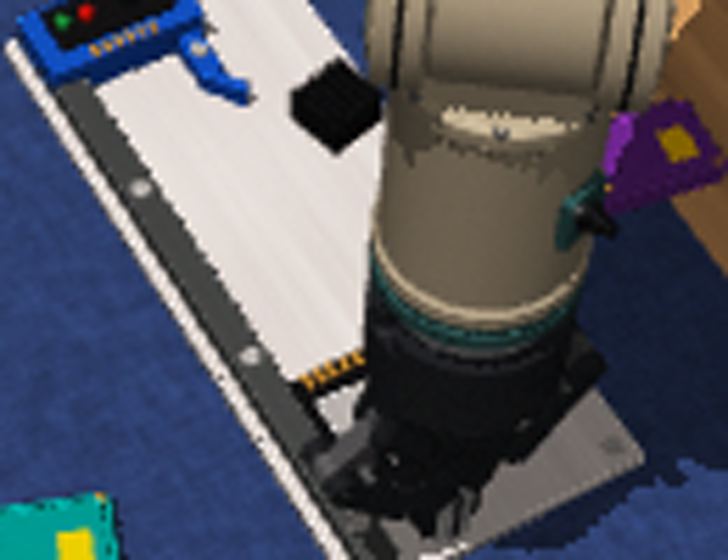

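```bash
python3 -m pendant '[[[-0.02,0,0,0,0,0],[-0.02,0.0002,0,0,0,0],[-0.02,0.0002,0,0,0,0],[-0.02,0.0002,0,0,0,0],[-0.02,0.0002,0,0,0,0],[-0.02,0.0002,0,0,0,0],[-0.02,0.0002,0,0,0,0],[-0.02,0.0002,0,0,0,0]]]'
python3 - <<'E'
from h import *
st()
for n,(x0,y0,x1,y1) in dict(top=(225,180,365,250),scene=(275,190,405,290)).items():
    im=manip.capture(n)[y0:y1,x0:x1]; cv2.imwrite(f'pics/{n}7.png',cv2.resize(im,None,fx=5.6,fy=5.6,interpolation=cv2.INTER_CUBIC))
E
```

```text
time: 13.35
tcp_pos: [523.3, 189.6, 34.8]
tcp_rot: [[-0.037, 0.999, 0.005], [0.999, 0.037, 0.001], [0.001, 0.005, -1.0]]
force: [-1.4, 3.8, 3.0]
grip_width: 0.0
t 13.35 dock [[ 25.8 113.3]] tipz 20.8 yaw-dock 1.5723 zaxis [ 0.0052  0.0013 -1.    ] F [-1.4  3.8  3. ] w 0.0 q [-0.18  0.83 -0.34  1.92  0.57  0.48 -0.89]
```

View pics/scene7.png

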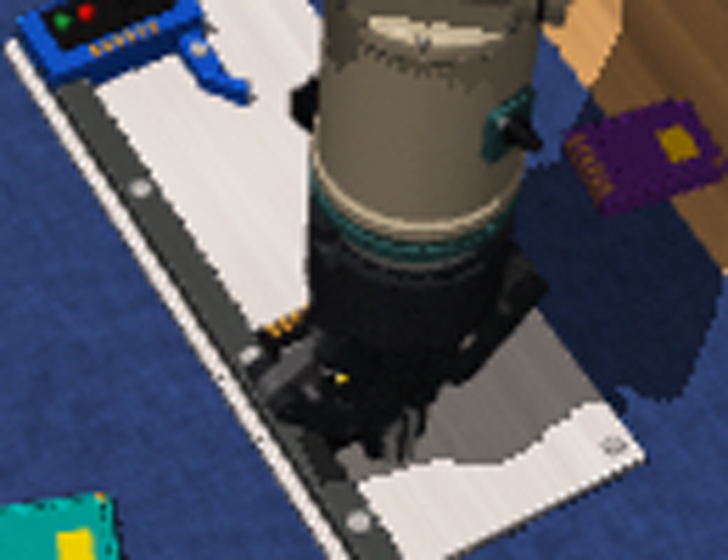

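View pics/top7.png

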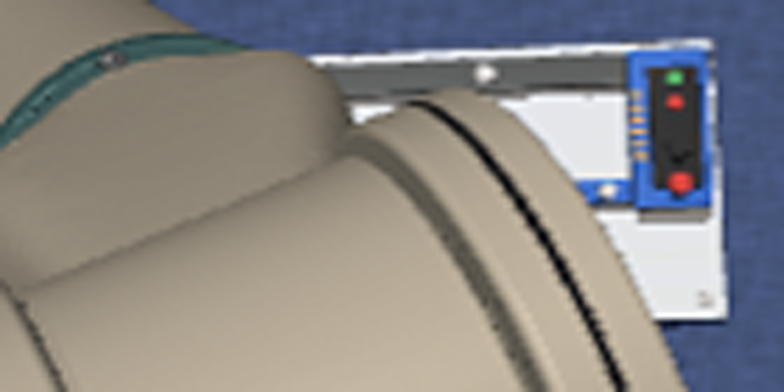

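The module has moved along; its brass end shows at the rail near (285,322). Pushing on.

```bash
python3 -m pendant '[[[-0.02,0.0002,0,0,0,0],[-0.02,0.0002,0,0,0,0],[-0.02,0.0002,0,0,0,0],[-0.02,0.0002,0,0,0,0],[-0.02,0.0002,0,0,0,0],[-0.02,0.0002,0,0,0,0],[-0.02,0.0002,0,0,0,0],[-0.02,0.0002,0,0,0,0]]]'
python3 - <<'E'
from h import *
st()
for n,(x0,y0,x1,y1) in dict(scene=(275,190,405,290)).items():
    im=manip.capture(n)[y0:y1,x0:x1]; cv2.imwrite(f'pics/{n}8.png',cv2.resize(im,None,fx=5.6,fy=5.6,interpolation=cv2.INTER_CUBIC))
E
```

```text
time: 14.25
tcp_pos: [524.9, 148.9, 34.5]
tcp_rot: [[-0.037, 0.999, 0.004], [0.999, 0.037, 0.0], [0.0, 0.004, -1.0]]
force: [-1.3, 1.6, 0.4]
grip_width: 0.3
t 14.25 dock [[26.  72.5]] tipz 20.5 yaw-dock 1.5718 zaxis [ 4.5e-03  2.0e-04 -1.0e+00] F [-1.3  1.6  0.4] w 0.3 q [-0.11  0.82 -0.34  1.95  0.59  0.46 -0.85]
```

View pics/scene8.png

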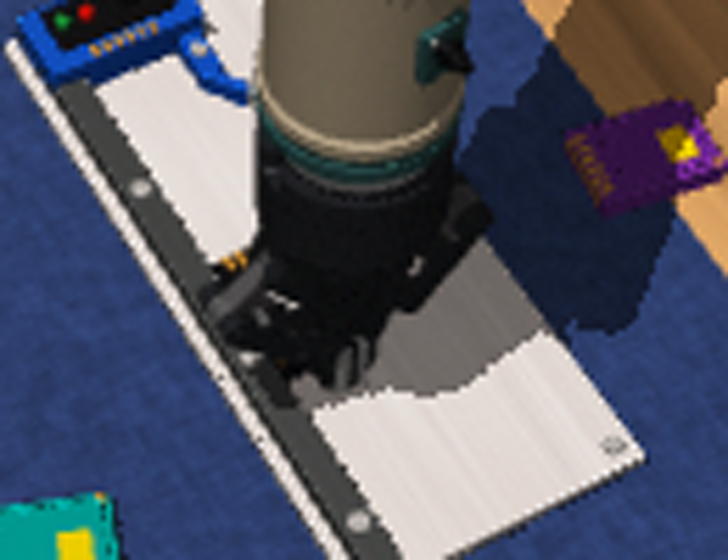

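The corner at (217,268) is still on the rail edge. Continuing.

```bash
python3 -m pendant '[[[-0.02,0.0002,0,0,0,0],[-0.02,0.0002,0,0,0,0],[-0.02,0.0002,0,0,0,0],[-0.02,0.0002,0,0,0,0],[-0.02,0.0002,0,0,0,0],[-0.02,0.0002,0,0,0,0],[-0.02,0.0002,0,0,0,0],[-0.02,0.0002,0,0,0,0]]]'
python3 - <<'E'
from h import *
st()
for n,(x0,y0,x1,y1) in dict(scene=(275,190,405,290)).items():
    im=manip.capture(n)[y0:y1,x0:x1]; cv2.imwrite(f'pics/{n}9.png',cv2.resize(im,None,fx=5.6,fy=5.6,interpolation=cv2.INTER_CUBIC))
E
```

```text
time: 15.1
tcp_pos: [526.7, 109.1, 34.5]
tcp_rot: [[-0.037, 0.999, 0.004], [0.999, 0.037, 0.0], [0.0, 0.004, -1.0]]
force: [-1.8, 1.7, 1.0]
grip_width: -0.2
t 15.1 dock [[26.4 32.7]] tipz 20.5 yaw-dock 1.572 zaxis [ 4.3e-03  3.0e-04 -1.0e+00] F [-1.8  1.7  1. ] w -0.2 q [-0.03  0.82 -0.34  1.97  0.61  0.45 -0.79]
```

View pics/scene9.png

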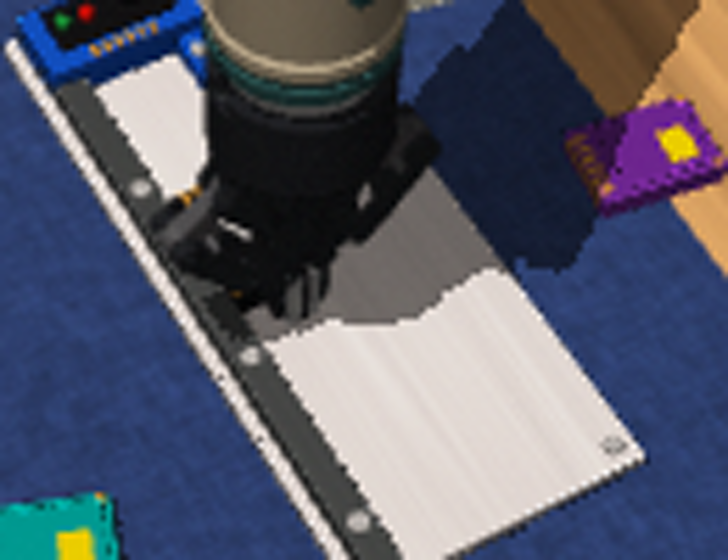

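```bash
python3 -m pendant '[[[-0.02,0.0002,0,0,0,0],[-0.02,0.0002,0,0,0,0],[-0.02,0.0002,0,0,0,0],[-0.02,0.0002,0,0,0,0],[-0.02,0.0002,0,0,0,0],[-0.02,0.0002,0,0,0,0],[-0.02,0.0002,0,0,0,0],[-0.02,0.0002,0,0,0,0]]]'
python3 - <<'E'
from h import *
st()
for n,(x0,y0,x1,y1) in dict(scene=(275,170,405,270)).items():
    im=manip.capture(n)[y0:y1,x0:x1]; cv2.imwrite(f'pics/{n}10.png',cv2.resize(im,None,fx=5.6,fy=5.6,interpolation=cv2.INTER_CUBIC))
E
```

```text
time: 15.95
tcp_pos: [528.7, 69.1, 34.6]
tcp_rot: [[-0.037, 0.999, 0.005], [0.999, 0.037, 0.0], [0.0, 0.005, -1.0]]
force: [-2.5, 2.8, 0.9]
grip_width: -0.2
t 15.95 dock [[27.  -7.3]] tipz 20.6 yaw-dock 1.5719 zaxis [ 4.7e-03  4.0e-04 -1.0e+00] F [-2.5  2.8  0.9] w -0.2 q [ 0.04  0.81 -0.35  1.99  0.62  0.44 -0.74]
```

View pics/scene10.png

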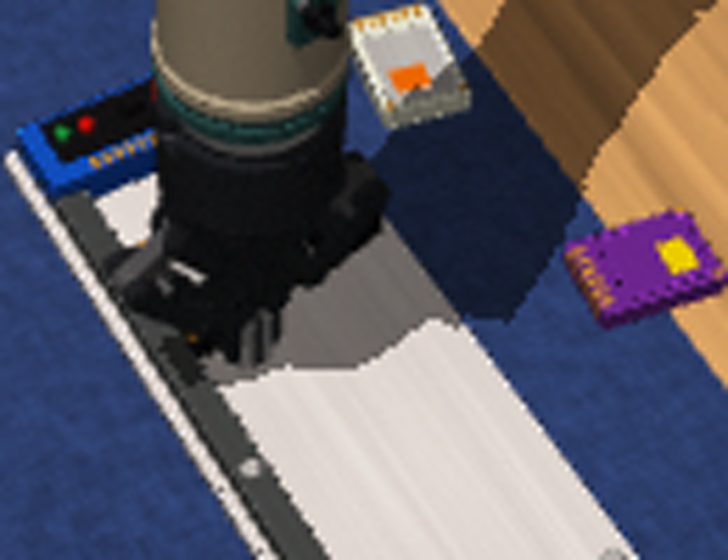

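The rear corner at (193,340) is still at the rail. About 39 mm to go; I'll push 32 mm slowly.

```bash
python3 -m pendant '[[[-0.018,0.0001,0,0,0,0],[-0.018,0.0001,0,0,0,0],[-0.018,0.0001,0,0,0,0],[-0.018,0.0001,0,0,0,0],[-0.018,0.0001,0,0,0,0],[-0.018,0.0001,0,0,0,0],[-0.012,0,0,0,0,0],[-0.008,0,0,0,0,0]]]'
python3 -c "from h import *;st()"
```

```text
time: 16.8
tcp_pos: [530.2, 37.1, 34.6]
tcp_rot: [[-0.036, 0.999, 0.005], [0.999, 0.036, 0.0], [0.0, 0.005, -1.0]]
force: [-1.1, 0.9, 0.8]
grip_width: -0.2
t 16.8 dock [[ 27.4 -39.4]] tipz 20.6 yaw-dock 1.5715 zaxis [ 5.e-03  2.e-04 -1.e+00] F [-1.1  0.9  0.8] w -0.2 q [ 0.11  0.81 -0.35  1.99  0.63  0.44 -0.69]
```

```bash
python3 -m pendant '[[[-0.006,0,0,0,0,0],[-0.006,0,0,0,0,0],[-0.004,0,0,0,0,0],[-0.004,0,0,0,0,0],[0,0,0,0,0,0],[0,0,0,0,0,0],[0,0,0,0,0,0],[0,0,0,0,0,0]]]'
python3 -c "from h import *;st()"
```

```text
time: 17.6
tcp_pos: [530.4, 32.3, 34.6]
tcp_rot: [[-0.037, 0.999, 0.005], [0.999, 0.037, 0.0], [-0.0, 0.005, -1.0]]
force: [0.7, 0.6, -0.3]
grip_width: 0.4
t 17.6 dock [[ 27.4 -44.2]] tipz 20.6 yaw-dock 1.5718 zaxis [ 0.0049  0.     -1.    ] F [ 0.7  0.6 -0.3] w 0.4 q [ 0.12  0.81 -0.35  1.99  0.64  0.44 -0.68]
```

```bash
python3 -m pendant '[[[-0.004,0,0,0,0,0],[-0.004,0,0,0,0,0],[0,0,0,0,0,0],[0,0,0,0,0,0],[0,0,0,0,0,0],[0,0,0,0,0,0],[0,0,0,0,0,0],[0,0,0,0,0,0]]]'
python3 -c "from h import *;st()"
```

```text
time: 18.4
tcp_pos: [530.4, 30.4, 34.6]
tcp_rot: [[-0.036, 0.999, 0.005], [0.999, 0.036, 0.0], [-0.0, 0.005, -1.0]]
force: [-0.0, 0.1, -0.0]
grip_width: 0.1
t 18.4 dock [[ 27.3 -46.1]] tipz 20.6 yaw-dock 1.5717 zaxis [ 4.8e-03  1.0e-04 -1.0e+00] F [-0.   0.1 -0. ] w 0.1 q [ 0.12  0.81 -0.35  1.99  0.64  0.44 -0.68]
```

```bash
python3 -m pendant '[[[-0.003,0,0,0,0,0],[-0.003,0,0,0,0,0],[0,0,0,0,0,0],[0,0,0,0,0,0],[0,0,0,0,0,0],[0,0,0,0,0,0],[0,0,0,0,0,0],[0,0,0,0,0,0]]]'
python3 -c "from h import *;st()"
```

```text
time: 19.2
tcp_pos: [530.5, 29.0, 34.6]
tcp_rot: [[-0.037, 0.999, 0.005], [0.999, 0.037, 0.0], [0.0, 0.005, -1.0]]
force: [0.2, 0.5, 0.5]
grip_width: 0.1
t 19.2 dock [[ 27.3 -47.5]] tipz 20.6 yaw-dock 1.5719 zaxis [ 4.9e-03  3.0e-04 -1.0e+00] F [0.2 0.5 0.5] w 0.1 q [ 0.12  0.81 -0.35  1.99  0.64  0.44 -0.68]
```

```bash
python3 -m pendant '[[[-0.003,0,0,0,0,0],[-0.003,0,0,0,0,0],[0,0,0,0,0,0],[0,0,0,0,0,0],[0,0,0,0,0,0],[0,0,0,0,0,0],[0,0,0,0,0,0],[0,0,0,0,0,0]]]'
python3 - <<'E'
from h import *
st()
for n,(x0,y0,x1,y1) in dict(scene=(265,160,395,260)).items():
    im=manip.capture(n)[y0:y1,x0:x1]; cv2.imwrite(f'pics/{n}11.png',cv2.resize(im,None,fx=5.6,fy=5.6,interpolation=cv2.INTER_CUBIC))
E
```

```text
time: 20.0
tcp_pos: [530.5, 28.6, 34.6]
tcp_rot: [[-0.037, 0.999, 0.005], [0.999, 0.037, 0.002], [0.002, 0.005, -1.0]]
force: [-0.6, 6.0, 0.7]
grip_width: -0.2
t 20.0 dock [[ 27.3 -47.9]] tipz 20.6 yaw-dock 1.5727 zaxis [ 0.005   0.0017 -1.    ] F [-0.6  6.   0.7] w -0.2 q [ 0.13  0.81 -0.36  1.99  0.64  0.44 -0.67]
```

View pics/scene11.png

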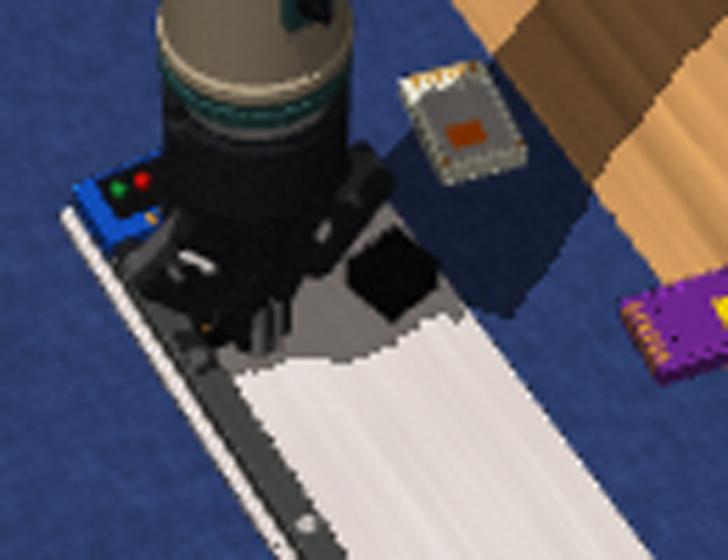

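```bash
python3 -m pendant '[[[-0.003,0,0,0,0,0],[-0.003,0,0,0,0,0],[0,0,0,0,0,0],[0,0,0,0,0,0],[0,0,0,0,0,0],[0,0,0,0,0,0],[0,0,0,0,0,0],[0,0,0,0,0,0]]]'
python3 -c "from h import *;st()"
python3 -m pendant '[[[-0.003,0,0,0,0,0],[-0.003,0,0,0,0,0],[0,0,0,0,0,0],[0,0,0,0,0,0],[0,0,0,0,0,0],[0,0,0,0,0,0],[0,0,0,0,0,0],[0,0,0,0,0,0]]]'
python3 -c "from h import *;st()"
```

```text
time: 20.85
tcp_pos: [530.5, 28.5, 34.6]
tcp_rot: [[-0.038, 0.999, 0.005], [0.999, 0.038, 0.004], [0.003, 0.005, -1.0]]
force: [-1.6, 7.8, 0.1]
grip_width: -0.1
t 20.85 dock [[ 27.3 -48. ]] tipz 20.6 yaw-dock 1.5737 zaxis [ 0.0053  0.0035 -1.    ] F [-1.6  7.8  0.1] w -0.1 q [ 0.13  0.81 -0.36  1.99  0.64  0.44 -0.67]
time: 21.65
tcp_pos: [530.5, 28.4, 34.7]
tcp_rot: [[-0.039, 0.999, 0.006], [0.999, 0.039, 0.005], [0.005, 0.006, -1.0]]
force: [-2.3, 9.8, 0.0]
grip_width: -0.2
t 21.65 dock [[ 27.3 -48.1]] tipz 20.7 yaw-dock 1.5746 zaxis [ 0.0056  0.0053 -1.    ] F [-2.3  9.8  0. ] w -0.2 q [ 0.13  0.81 -0.36  1.99  0.64  0.44 -0.67]
```

Hard stop: there was no further travel as the force rose to 10 N. Releasing and clearing the view to check.

```bash
python3 -m pendant '[[[0.01,0,0,0,0,0],[0.02,0,0,0,0,0],[0.04,0,0,0,0,0],[0.04,0,-0.04,0,0,0],[0.04,0,-0.1,0,0,0],[0.12,0,-0.12,0,0,0],[0.18,0,-0.08,0,0,0],[0.18,0,0,0,0,0]]]'
python3 -m pendant '[[[0.18,0,0,0,0,0],[0.18,0,0,0,0,0],[0.14,0,0,0,0,0],[0.06,0,0,0,0,0],[0,0,0,0,0,0],[0,0,0,0,0,0],[0,0,0,0,0,0],[0,0,0,0,0,0]]]'
python3 - <<'E'
from h import *
st()
for n,(x0,y0,x1,y1) in dict(top=(295,180,365,240),scene=(265,160,365,240)).items():
    F=manip.capture(n); cv2.imwrite(f'pics/{n}12f.png',F)
    im=F[y0:y1,x0:x1]; cv2.imwrite(f'pics/{n}12.png',cv2.resize(im,None,fx=7,fy=7,interpolation=cv2.INTER_CUBIC))
E
```

```text
time: 22.45
tcp_pos: [526.3, 183.9, 123.3]
tcp_rot: [[-0.035, 0.999, 0.011], [0.999, 0.035, 0.002], [0.002, 0.011, -1.0]]
force: [-0.3, 0.3, -0.4]
grip_width: -0.1
time: 23.25
tcp_pos: [520.0, 319.3, 119.5]
tcp_rot: [[-0.034, 0.999, 0.005], [0.999, 0.034, -0.001], [-0.002, 0.005, -1.0]]
force: [-0.7, 0.1, 0.1]
grip_width: -0.0
t 23.25 dock [[ 27.2 243. ]] tipz 105.5 yaw-dock 1.5689 zaxis [ 0.0048 -0.0014 -1.    ] F [-0.7  0.1  0.1] w -0.0 q [-0.33  0.76 -0.45  1.74  0.46  0.75 -0.98]
```

View pics/top12.png

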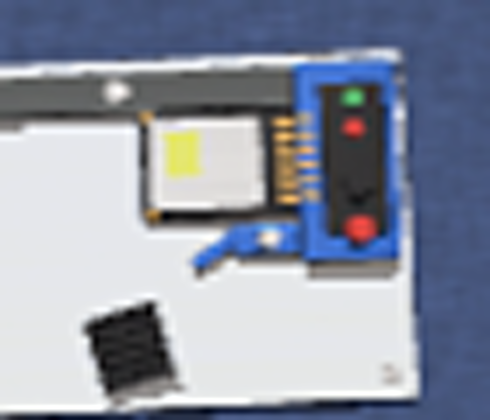

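View pics/scene12.png

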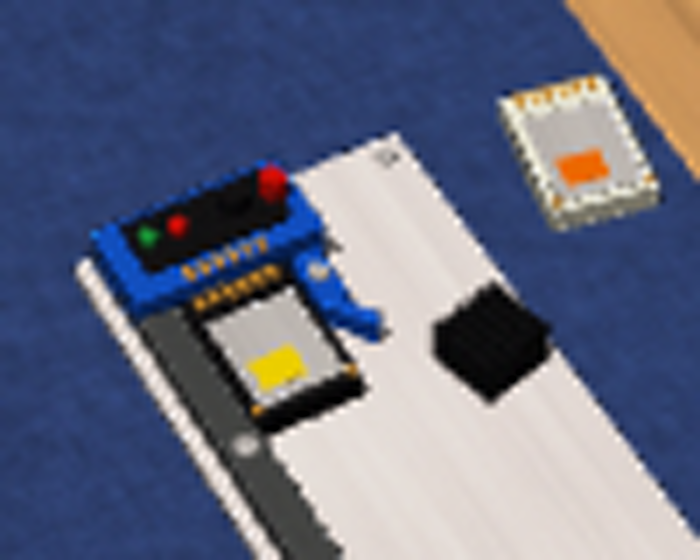

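```bash
python3 - <<'E'
from h import *
k=7
f=lambda L,x,y:[(a/k+x-.43,b/k+y-.43) for a,b in L]
print('top rear corners',dock(plane('top',f([(143,114),(146,216)],295,180),26)).round(1))
print('scene rear corners',dock(plane('scene',f([(258,417),(362,372)],265,160),26)).round(1))
print('steel top',dock(plane('top',f([(148,124),(265,118),(268,206),(154,213)],295,180),26)).round(1))
# block face top edge z=34 expected y=-120
print('block',dock(plane('top',f([(296,80),(307,258)],295,180),34)).round(1), dock(plane('scene',f([(134,289),(322,220)],265,160),34)).round(1))
E
```

```text
top rear corners [[ 46.4 -59.8]
 [  5.8 -59.2]]
scene rear corners [[ 47.5 -59.3]
 [  5.  -59.2]]
steel top [[  42.3  -61.6]
 [  42.8 -108.1]
 [   7.8 -107.6]
 [   6.9  -62.5]]
block [[  56.5 -120.4]
 [ -13.9 -121.4]] [[  62.9 -127.5]
 [ -13.2 -123.5]]
```

The module's rear edge measures y = -59.2 to -59.8 in both views (home is -58; the block face reads -120 to -121). Its rail side is at x ≈ 47 and it is square, so I'm handing in.

```bash
python3 -c "
from rig import manip
print(manip.hand_in())"
```

```text
the job is handed in; nothing more can be done
None
```

The module is in the corner nest, and I handed the job in at about 23 s of the 48 s allowed. I pushed it with the shut fingertips across the plate to the rail. The tool was tilted about 0.1 rad there because a wrist joint was near its limit. I then turned the tool 90° and slid the module along the rail to a hard stop at the contact block. Measured forces stayed at or below about 10 N, and the module was only pushed, never gripped or lifted.

**Last checks** (pictures taken after the arm had cleared the dock):
- **Contact end:** the module's rear edge measures y ≈ -59.2 to -59.8 mm in both views, against -58 mm when home. That 1–2 mm difference is within my estimate of the dock pose, which has about 2 mm of calibration error. The block face also reads about 1 mm off in the top view.
- **Rail side:** it lies at x ≈ 46–47.5 mm, against the rail at 48 mm, and looks square.
- **Disagreement:** the scene view put the block's top edge 3–7 mm off. I took this as a poorly picked edge and relied on the hard stop and the top view.
- **Bystanders:** the heat sink and the white spare look where they were. I did not re-measure the others, but no stray contact force showed and the arm stayed away from them.

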